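# Slide a counting chamber along the stage fence into its corner nest

## Task

Load the slide imager: on its run-out stage, push the glass counting chamber flat against the long fence with a fingertip first, well before it reaches the end stop, then slide it along the fence, keeping it against the fence, until it sits fully home and square in the corner, touching both fence and end stop. Only push it: do not lift, tip or carry the glass, and leave the other things on the bench alone. Finish with the hand clear.

Things in the scene. Friction and masses are not known exactly. Their poses are not given: they have to be found in the camera images.
- imager: Slide imager, fixed; place and heading vary. White plinth 180 mm (its x) by 430 mm (its y, -305 to +125), 40 mm high. Optics housing on the plinth's -y end (y -305 to -155), top at 138 mm. Flat black stage plate on the +y end, x -70 to +70, y -120 to +120, top 60 mm above the bench. Origin: on the bench under the stage plate's centre; z up; at yaw 0 its x points away from the robot.
- chamber: Loose glass counting chamber: slab 76 mm long (its y), 35 wide (its x), 5 thick, about 34 g, pale glass, bright metallised band across its middle. It starts flat on the stage plate, clear of the fence, up to 20 degrees askew, its centre 65 to 115 mm short of home. Origin: centre of its underside, z up; symmetrical, either end may lead. It slides easily (under 1 N).
- fence (a point): Middle of the foot of the long fence's face, on the stage top (imager frame x +50, y -12.5, z +60 mm). The fence is an aluminium bar along the imager's y on the side away from the robot, from y -115 to +90, 8 mm high, 12 mm thick; its face looks to the imager's -x.
- corner (a point): Inner corner of the nest, where fence face, end stop face and stage top meet (imager frame x +50, y -105, z +60 mm). The end stop is an aluminium bar square to the fence: face at y -105 looking to +y, 8 mm high, 10 mm thick, reaching from the fence to x +2.
- guide (a point): Open end of the short aluminium guide that faces the fence, on the stage top (imager frame x +12, y -75, z +60 mm). Guide: 5 mm high, 10 mm thick, inner face at x +12 (38 mm from the fence) from the end stop to y -75, then a lead-in sloping away from the fence to y -62. Fence, stop and guide form the corner nest, open above and towards +y.
- home (a point): Where the chamber's origin lies when home: on the stage top, 17.5 mm from the fence face and 38 mm from the end stop face (imager frame x +32.5, y -67, z +60 mm). The chamber's long side then lies along the fence.
- bottle: Bystander: capped glass reagent bottle, 72 mm diameter, 150 mm tall, standing on the bench to the robot's left of the imager. Origin: centre of its underside.
- tube_rack: Bystander: green microtube rack 65 x 125 x 42 mm with white tube caps 7 mm above it, on the bench beyond the imager to the left. Origin: centre of its underside.
- tip_box: Bystander: pipette tip box, blue base with clear lid, 85 x 120 x 68 mm, on the bench beyond the imager. Origin: centre of its underside.
- coverglass_box: Bystander: small cover-glass box, white with clear lid, 35 x 35 x 38 mm, on the bench on the robot's side of the bottle. Origin: centre of its underside.

How it is judged:
By the outcome, as a careful person would: the job done as asked, in the order asked, and still so for the second after the job is handed in, with the robot touching nothing.
It also fails if it takes over 48 s, if anything falls off the work surface, if the arm or the gripper's body presses on something with over 40 N, if the wrist force passes 120 N, or if a joint passes its speed limit or range.

## Robot

A 7-joint arm with a two-finger parallel gripper is mounted at the origin on the work surface. World frame = base frame: x ahead of the robot, y to its left, z up, the work surface at z = 0. Lengths are in m, angles in rad, forces in N, time in s.
With the tool pointing down it reaches from about 0.425 to 0.875 m from the base axis. Payload 9.9 kg.
Tool frame: the origin (TCP) lies at the very end of the fingers, on their centre line; the grasp point (between the pads) lies 19 mm behind it; x points along the fingers, z is the direction in which the jaws open and shut, and the axes are right-handed (so a half turn about x gives the same grasp; the last joint's range is limited). The gripper opens to 85 mm and grips with 20 to 120 N. Pads are 22 mm wide; open, the fingers measure 114 mm over their backs; the gripper's body (76 mm by 85 mm) begins 54 mm behind the grasp point. The pads swing forward as they close: fully open they stand 13 mm farther back than shut.
Start: joints at [1.178, 0.576, 0.025, 1.437, -0.015, 1.129, -0.057], TCP at [0.205, -0.643, 0.231] pointing down, gripper open.
Joint ranges: [-2.76, 2.76], [-0.34, 2.15], [-1.52, 1.57], [0.19, 2.46], [-1.09, 4.23], [0.17, 1.99], [-2.82, 2.82]. Speed limits (rad/s): [2.22, 2.22, 3.01, 3.01, 3.14, 3.14, 3.14].

## Interface

Orientations are given as a unit quaternion [x, y, z, w].
In Python, from workcell import state, camera, hand_in gives the robot as it stands.
- The arm moves only by the shell command python3 -m inch 'ROWS' [OPENING] [FORCE]. ROWS is JSON, a list of rows, each an object of numbers: "x", "y", "z": the shift along the tool's x, y, z as a fraction of full scale; "twist": the turn about the tool's x as a fraction of full scale. In form: [{"x": .., "y": .., "z": .., "twist": ..}, ...]. A call has 1 to 8 rows; each row is the pose to reach, as a shift and turn from the pose commanded when the call began, along the tool's axes at that moment; what a row does not reach only later rows make up. Full scale, the value 1, is 30 cm for a shift and 90 degrees for a turn. A row lasts 1/10 s, in which the tool goes at most 50 mm and 8.59 degrees, less where a joint would pass 70% of its speed; a pose out of reach is approached as far as the arm can. A call with a number of a shift or a turn outside -1 to 1 is refused whole. A call with a gripper value outside its range is refused whole. OPENING is the closure, from -1 (fully open) to 1 (shut), set as the call begins (- or left out, the last holds). The fingers move at their own pace and stop on an object; FORCE is the grip in N (left out, the last holds). Time passes only in rows, so rows that repeat a pose let the fingers close. It gives the time, the measured TCP pose, the force and the opening at its end, in the units of the state.
- state(): the state, without advancing time (a new reading comes with each control period).
- camera(name): name is "scene" or "top" or "wrist"; returns a dict with "image" (400x640x3 uint8, red, green, blue), "K" (3x3 intrinsics, pixels), "world_from_camera" (4x4, takes a point from camera to world coordinates). Camera axes: x right, y down, z forward; pixel columns grow to the right and rows downward; lengths in m; the calibration is good to about 2 mm. A picture is of the moment at which its call begins. There is no depth.
- hand_in(): hands the job in, once; it reports no verdict.
The state is a dict: "t": time; "qpos": joint angles; "dq": joint speeds; "tau": joint torques, N m; "ee_pos": TCP position; "tool_rot": TCP orientation; "ft_force": force on the tool from outside, world axes, zero at the start; "wrist_torque": the same for the moment, N m; "grip_width": opening from 0.0 (shut) to 1.0 (fully open).
Only numpy, scipy, OpenCV 4.12 (cv2) and the standard library are available. Lean on these libraries where they do the work, as an engineer would, in place of code of your own. Each camera call takes 0.05 s, during which the arm holds its last target.

## Working session

There is one attempt and no reset: what is moved stays moved. The work goes in short steps, Python scripts to look and compute and a shell command to move; the robot and the scene stay as the last step left them, time stands still between calls to the robot, and variables do not carry over. Pictures are saved under pics/ and viewed, and the job is handed in when it is done.

```bash
ls; mkdir -p pics
python3 - <<'E'
from workcell import state,camera
import cv2,numpy as np
s=state();print(s)
for n in("scene","top","wrist"):
    c=camera(n);cv2.imwrite(f"pics/{n}0.png",c["image"][:,:,::-1]);print(n,c["K"].tolist(),np.round(c["world_from_camera"],4).tolist())
E
```

```text
pics
{'t': 0.0, 'qpos': array([ 1.17817437,  0.57655144,  0.02483656,  1.43794904, -0.01501281,
        1.12900705, -0.05652668]), 'dq': array([ 1.73499011e-03, -9.58073449e-05, -5.63629777e-04, -3.27555525e-04,
       -2.29200877e-04,  4.23029870e-04,  1.43019361e-04]), 'tau': array([-2.17668476e-04, -7.65763807e+01,  2.24967197e+00, -2.85961246e+01,
        1.49890292e-02,  1.27517490e-02, -1.04020617e-05]), 'ee_pos': array([ 0.20502343, -0.64260724,  0.23041502]), 'tool_rot': array([ 0.41748865,  0.57146097, -0.41681083,  0.57044221]), 'ft_force': array([ 0.48525192,  0.11013971, -0.89026901]), 'wrist_torque': array([0.02618692, 0.04032294, 0.01377003]), 'grip_width': 1.0029318488790313}
scene [[497.35557105690845, 0.0, 318.3064065748714], [0.0, 497.35557105690845, 192.38934485103596], [0.0, 0.0, 1.0]] [[0.7213, 0.4569, -0.5206, 1.1032], [0.6925, -0.4605, 0.5553, -0.3941], [0.014, -0.761, -0.6486, 0.7086], [0.0, 0.0, 0.0, 1.0]]
top [[477.55256886168905, 0.0, 318.63317456696615], [0.0, 477.55256886168905, 198.06287387009317], [0.0, 0.0, 1.0]] [[-0.0091, -0.9834, 0.1814, 0.4269], [-0.9998, 0.0118, 0.0134, 0.1421], [-0.0153, -0.1813, -0.9833, 0.9129], [0.0, 0.0, 0.0, 1.0]]
wrist [[301.4360617585429, 0.0, 320.54602523728255], [0.0, 301.4360617585429, 198.4438105982529], [0.0, 0.0, 1.0]] [[0.3041, -0.9132, -0.2712, 0.2736], [-0.9526, -0.2921, -0.0847, -0.6216], [-0.0019, 0.2841, -0.9588, 0.3744], [0.0, 0.0, 0.0, 1.0]]
```

View pics/scene0.png

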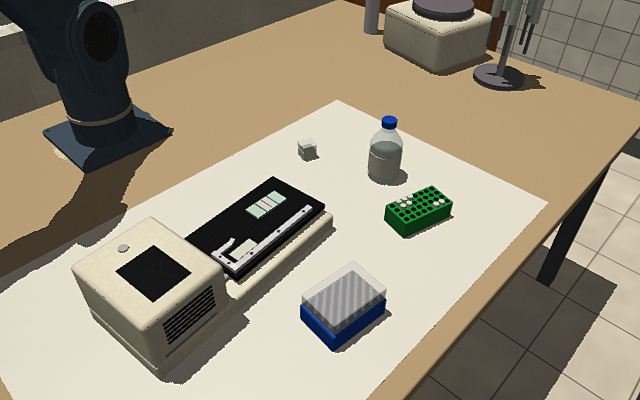

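View pics/top0.png

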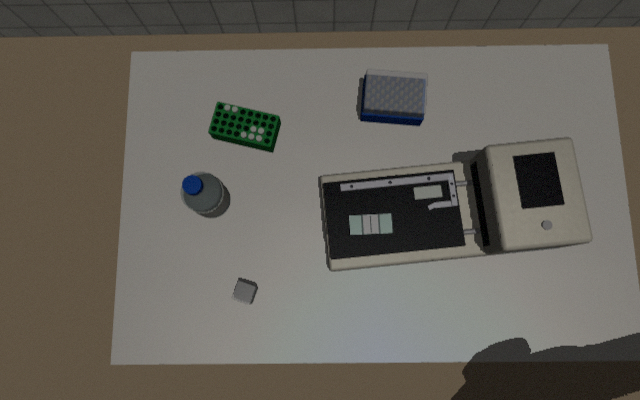

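View pics/wrist0.png

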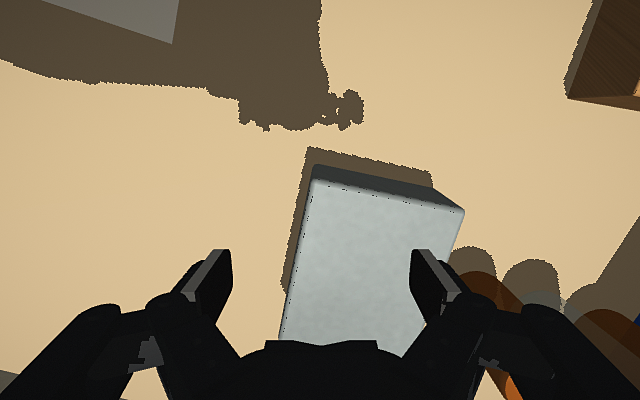

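Run:
```python
import cv2
a=cv2.imread("pics/top0.png")[155:280,310:500]
cv2.imwrite("pics/top0c.png",cv2.resize(a,None,fx=4.2,fy=4.2,interpolation=cv2.INTER_CUBIC))
a=cv2.imread("pics/scene0.png")[170:290,180:340]
cv2.imwrite("pics/scene0c.png",cv2.resize(a,None,fx=5,fy=5,interpolation=cv2.INTER_CUBIC))
```

```text
(no output)
```

View pics/top0c.png

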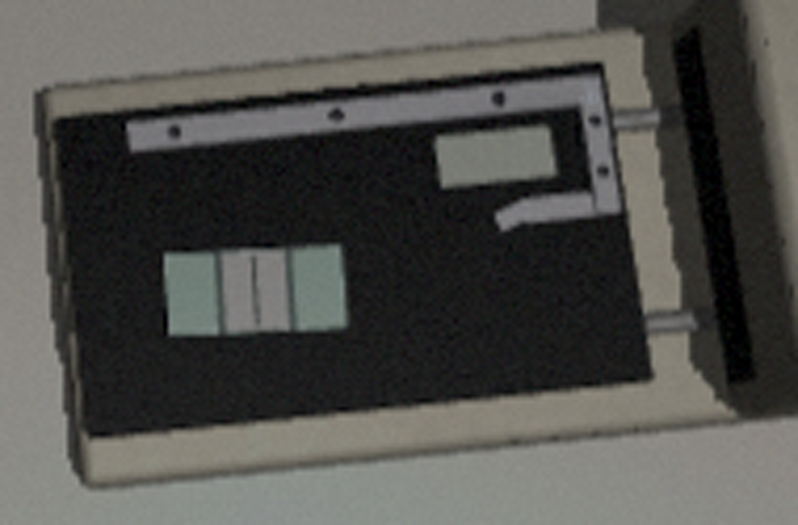

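View pics/scene0c.png

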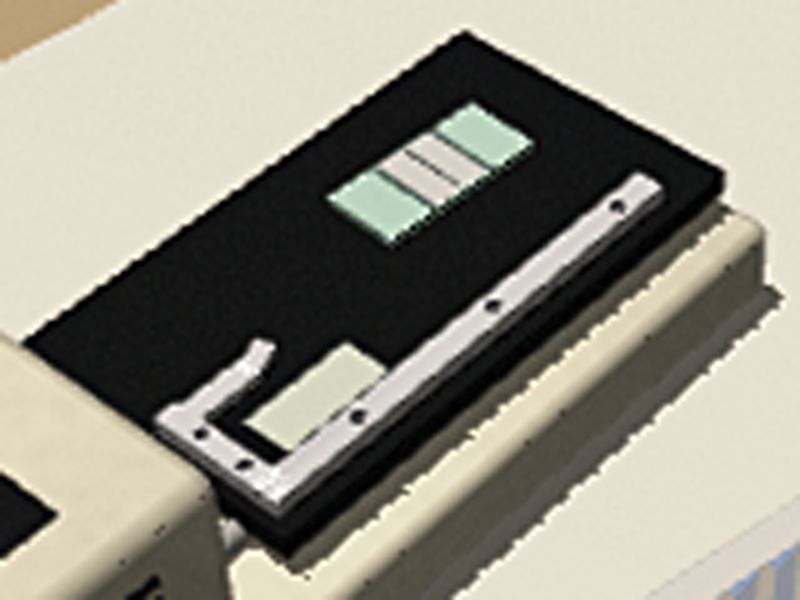

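```bash
cat > h.py <<'E'
import numpy as np, cv2
from scipy.optimize import least_squares
from scipy.spatial.transform import Rotation as R
Ks={'scene':(np.array([[497.3556,0,318.3064],[0,497.3556,192.3893],[0,0,1]]),np.array([[0.7213,0.4569,-0.5206,1.1032],[0.6925,-0.4605,0.5553,-0.3941],[0.014,-0.761,-0.6486,0.7086],[0,0,0,1]])),
'top':(np.array([[477.55257,0,318.63317],[0,477.55257,198.06287],[0,0,1]]),np.array([[-0.0091,-0.9834,0.1814,0.4269],[-0.9998,0.0118,0.0134,0.1421],[-0.0153,-0.1813,-0.9833,0.9129],[0,0,0,1]]))}
def ray(cam,uv,z,KW=None):
    K,W=KW or Ks[cam]
    d=W[:3,:3]@np.linalg.solve(K,[uv[0],uv[1],1]); return (W[:3,3]+d*(z-W[2,3])/d[2])[:2]
def crop(p,s,o): return [((u/s)+o[0],(v/s)+o[1]) for u,v in p]
def fit(local,world):
    local=np.array(local);world=np.array(world)
    def f(q):
        c,s=np.cos(q[2]),np.sin(q[2]); return (local@np.array([[c,s],[-s,c]])+q[:2]-world).ravel()
    r=least_squares(f,[*world.mean(0),0.]); return r.x,r.fun.reshape(-1,2)
E
python3 - <<'E'
from h import *
np.set_printoptions(precision=4,suppress=True)
L=[(.07,.12),(.07,-.12),(-.07,-.12),(-.07,.12)]
t=[ray('top',p,.06) for p in crop([(52,120),(600,66),(650,378),(92,437)],4.2,(310,155))]
s=[ray('scene',p,.06) for p in crop([(723,180),(285,548),(465,32)],5,(180,170))]
print(fit(L,t)); print(fit([L[0],L[1],L[3]],s))
q,_=fit(L+[L[0],L[1],L[3]],t+s); print(q)
C=[(-.0175,.038),(-.0175,-.038),(.0175,.038),(.0175,-.038)]
C=[(.0175,.038),(.0175,-.038),(-.0175,-.038),(-.0175,.038)]
ct=[ray('top',p,.065) for p in crop([(164,254),(342,244),(348,327),(168,335)],4.2,(310,155))]
cs=[ray('scene',p,.065) for p in crop([(533,144),(392,236),(328,197),(475,101)],5,(180,170))]
print(fit(C,ct));print(fit(C,cs))
for cc,qq in((ct,fit(L,t)[0]),(cs,fit([L[0],L[1],L[3]],s)[0])):
    x=fit(C,cc)[0]; c,sn=np.cos(qq[2]),np.sin(qq[2]); print('chamber in imager',np.array([[c,sn],[-sn,c]])@(x[:2]-qq[:2]),np.degrees(x[2]-qq[2]))
# fence ends top z .068 in top: face edge
for p in crop([(130,152),(585,108),],4.2,(310,155)): print(ray('top',p,.068))
E
```

```text
(array([0.5534, 0.0202, 0.0944]), array([[ 0.0007, -0.0004],
       [ 0.0023, -0.0006],
       [-0.0014, -0.0009],
       [-0.0016,  0.0019]]))
(array([0.5606, 0.017 , 0.0874]), array([[ 0.0002,  0.0023],
       [-0.0007, -0.0011],
       [ 0.0004, -0.0012]]))
[0.5565 0.0189 0.0868]
(array([0.5351, 0.0609, 0.0381]), array([[ 0.0002,  0.0001],
       [-0.0003,  0.0001],
       [ 0.0002, -0.    ],
       [-0.0001, -0.0002]]))
(array([0.5388, 0.0621, 0.0186]), array([[-0.0002,  0.0013],
       [ 0.0006, -0.0013],
       [-0.0006,  0.001 ],
       [ 0.0002, -0.001 ]]))
chamber in imager [-0.0144  0.0423] -3.2247601423732477
chamber in imager [-0.0177  0.0468] -3.9429855744809714
[0.5949 0.1133]
[ 0.6118 -0.0823]
```

```bash
cat >> h.py <<'E'
IM=np.array([.5555,.0192,.090])
def im2w(p,q=IM):
    c,s=np.cos(q[2]),np.sin(q[2]); return np.array([c*p[0]-s*p[1],s*p[0]+c*p[1]])+q[:2]
def w2im(p,q=IM):
    c,s=np.cos(q[2]),np.sin(q[2]); d=np.array(p[:2])-q[:2]; return np.array([c*d[0]+s*d[1],-s*d[0]+c*d[1]])
def rows(s,target):
    T=R.from_quat(s['tool_rot']).as_matrix(); return T.T@(np.array(target)-s['ee_pos'])/.3
E
python3 - <<'E'
from h import *
from workcell import state
np.set_printoptions(precision=4,suppress=True)
s=state();T=R.from_quat(s['tool_rot']).as_matrix();print(T)
print('jaw heading deg',np.degrees(np.arctan2(T[1,2],T[0,2])))
print(rows(s,[.5,-.3,.23]));w=im2w((-.062,.044));print(w,rows(s,[*w,.2]))
E
```

```text
[[-0.0005  0.9527  0.304 ]
 [ 0.0012  0.304  -0.9527]
 [-1.     -0.0001 -0.0013]]
jaw heading deg -72.30395713913566
[ 0.003   1.284  -0.7896]
[0.4898 0.0574] [ 0.1045  1.6137 -1.9349]
```

```bash
python3 -m inch '[{"x":0,"y":0.1,"z":-0.06,"twist":0.02},{"x":0,"y":0.2,"z":-0.12,"twist":0.04},{"x":0,"y":0.3,"z":-0.18,"twist":0.06},{"x":0,"y":0.4,"z":-0.25,"twist":0.08},{"x":0,"y":0.5,"z":-0.31,"twist":0.1},{"x":0,"y":0.6,"z":-0.38,"twist":0.12},{"x":0,"y":0.7,"z":-0.44,"twist":0.139},{"x":0,"y":0.8,"z":-0.5,"twist":0.139}]' 1 20
python3 - <<'E'
from h import *
from workcell import state
np.set_printoptions(precision=4,suppress=True)
s=state();T=R.from_quat(s['tool_rot']).as_matrix()
print('jaw heading deg',np.degrees(np.arctan2(T[1,2],T[0,2])))
w=im2w((-.062,.044));print(rows(s,[*w,.2]))
E
```

```text
t: 0.95
ee_pos: [0.3889, -0.4259, 0.2312]
tool_rot: [0.477, 0.522, -0.477, 0.522]
ft_force: [0.1, -0.5, -0.0]
grip_width: 0.001
jaw heading deg -84.8728675686396
[ 0.1042  0.4788 -1.5745]
```

```bash
python3 -m inch '[{"x":0,"y":0.06,"z":-0.12,"twist":0},{"x":0,"y":0.12,"z":-0.24,"twist":0},{"x":0,"y":0.18,"z":-0.36,"twist":0},{"x":0,"y":0.24,"z":-0.48,"twist":0},{"x":0,"y":0.3,"z":-0.6,"twist":0},{"x":0,"y":0.36,"z":-0.72,"twist":0},{"x":0,"y":0.42,"z":-0.86,"twist":0},{"x":0,"y":0.48,"z":-1.0,"twist":0}]' 
python3 -m inch '[{"x":0,"y":0,"z":-0.12,"twist":0},{"x":0,"y":0,"z":-0.24,"twist":0},{"x":0.03,"y":0,"z":-0.36,"twist":0},{"x":0.06,"y":0,"z":-0.48,"twist":0},{"x":0.1,"y":0,"z":-0.574,"twist":0},{"x":0.1,"y":0,"z":-0.574,"twist":0}]'
python3 - <<'E'
from h import *
from workcell import state,camera
np.set_printoptions(precision=4,suppress=True)
s=state();T=R.from_quat(s['tool_rot']).as_matrix();print(T)
w=im2w((-.062,.044));print(w2im(s['ee_pos']),rows(s,[*w,.0625]))
for n in("scene","top","wrist"):
    c=camera(n);cv2.imwrite(f"pics/{n}1.png",c["image"][:,:,::-1])
np.savez('wr1.npz',K=c['K'],W=c['world_from_camera'])
a=cv2.imread("pics/top1.png")[155:280,310:500]
b=cv2.imread("pics/scene1.png")[150:290,160:340]
cv2.imwrite("pics/c1.png",np.vstack([cv2.resize(a,(456,300)),cv2.resize(b,(456,300))]))
E
```

```text
t: 1.75
ee_pos: [0.5047, -0.1139, 0.2313]
tool_rot: [0.477, 0.522, -0.477, 0.522]
ft_force: [1.2, 0.9, 0.3]
grip_width: 0.001
t: 2.35
ee_pos: [0.4876, 0.0604, 0.2]
tool_rot: [0.475, 0.525, -0.475, 0.523]
ft_force: [0.0, -0.5, 0.1]
grip_width: 0.001
[[-0.0024  0.9953  0.0965]
 [ 0.0015  0.0965 -0.9953]
 [-1.     -0.0022 -0.0017]]
[-0.0639  0.0471] [0.4584 0.0072 0.0112]
```

View pics/wrist1.png

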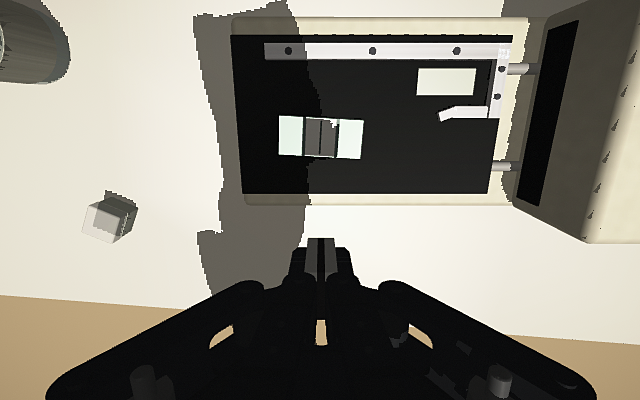

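View pics/c1.png

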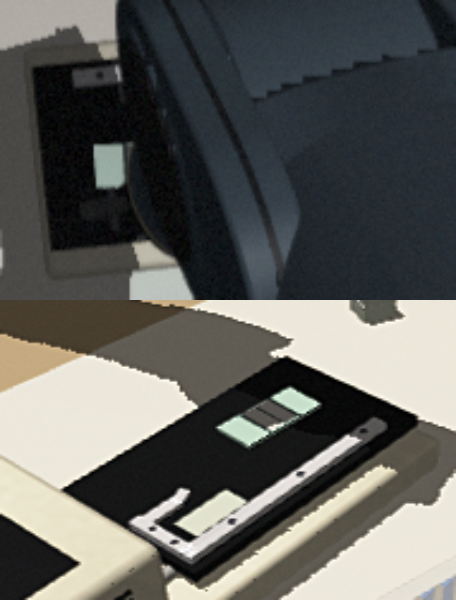

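Run:
```python
import cv2
a=cv2.imread("pics/wrist1.png")[5:215,215:530]
cv2.imwrite("pics/w1c.png",cv2.resize(a,None,fx=2.5,fy=2.5,interpolation=cv2.INTER_CUBIC))
```

```text
(no output)
```

View pics/w1c.png

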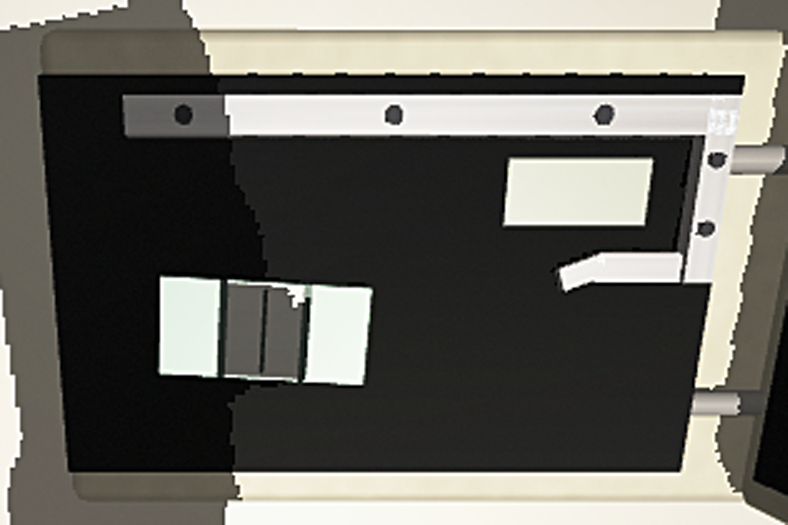

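Run:
```python
from h import *
np.set_printoptions(precision=4,suppress=True)
d=np.load('wr1.npz');KW=(d['K'],d['W'])
L=[(.07,.12),(.07,-.12),(-.07,-.12),(-.07,.12)]
C=[(.0175,.038),(.0175,-.038),(-.0175,-.038),(-.0175,.038)]
w=[ray(0,p,.06,KW) for p in crop([(38,75),(745,76),(680,471),(69,471)],2.5,(215,5))]
q,r=fit(L,w);print(q,r)
x,r=fit(C,[ray(0,p,.065,KW) for p in crop([(161,276),(372,288),(364,385),(159,375)],2.5,(215,5))]);print(x,r)
print(w2im(x,q),np.degrees(x[2]-q[2]))
print('fence face',[w2im(ray(0,p,.068,KW),q) for p in crop([(124,137),(690,136)],2.5,(215,5))])
print('guide end',[w2im(ray(0,p,.065,KW),q) for p in crop([(558,267),(682,252)],2.5,(215,5))])
```

```text
[0.5547 0.0183 0.0918] [[ 0.0002 -0.0001]
 [ 0.0004  0.0001]
 [-0.0003 -0.0001]
 [-0.0002  0.0001]]
[0.5352 0.0599 0.0403] [[-0.0003  0.0001]
 [-0.     -0.0001]
 [ 0.      0.0002]
 [ 0.0003 -0.0002]]
[-0.0156  0.0433] -2.950415983391405
fence face [array([0.0494, 0.0906]), array([ 0.0498, -0.1002])]
guide end [array([ 0.0073, -0.0616]), array([ 0.0124, -0.105 ])]
```

```bash
sed -i 's/^IM=.*/IM=np.array([.5547,.0183,.0918])/' h.py; sed -i 's/q=IM/q=IM/' h.py
cat > st.py <<'E'
from h import *
from workcell import state,camera
import sys
np.set_printoptions(precision=4,suppress=True)
s=state();print('im',w2im(s['ee_pos']),'z',s['ee_pos'][2],'f im',w2im(s['ft_force'][:2]+IM[:2]),s['ft_force'][2])
if len(sys.argv)>1:
    x,y,z=map(float,sys.argv[1:4]);print('rows',rows(s,[*im2w((x,y)),z]))
E
python3 st.py -.058 .0435 .0625
```

```text
im [-0.062  0.043] z 0.20132320919831964 f im [ 0.8164 -0.8076] 0.6605347658862961
rows [ 0.4627  0.0135 -0.0019]
```

```bash
python3 -m inch '[{"x":0.1,"y":0.01,"z":0,"twist":0},{"x":0.2,"y":0.01,"z":0,"twist":0},{"x":0.3,"y":0.01,"z":0,"twist":0},{"x":0.38,"y":0.01,"z":0,"twist":0},{"x":0.42,"y":0.01,"z":0,"twist":0},{"x":0.437,"y":0.01,"z":0,"twist":0},{"x":0.437,"y":0.01,"z":0,"twist":0},{"x":0.437,"y":0.01,"z":0,"twist":0}]'; for i in 1 2 3; do python3 st.py -.058 .0435 .0625;done; python3 -m inch '[{"x":0,"y":0,"z":0,"twist":0},{"x":0,"y":0,"z":0,"twist":0}]';python3 st.py -.058 .0435 .0625
```

```text
t: 3.3
ee_pos: [0.4925, 0.0558, 0.0709]
tool_rot: [0.477, 0.522, -0.477, 0.522]
ft_force: [-0.4, 0.0, 1.0]
grip_width: -0.0
im [-0.0585  0.043 ] z 0.07091943626335072 f im [-0.365  0.045] 0.9542877515666962
rows [ 0.0281  0.0015 -0.0016]
im [-0.0585  0.043 ] z 0.07091943626335072 f im [-0.365  0.045] 0.9542877515666962
rows [ 0.0281  0.0015 -0.0016]
im [-0.0585  0.043 ] z 0.07091943626335072 f im [-0.365  0.045] 0.9542877515666962
rows [ 0.0281  0.0015 -0.0016]
t: 3.5
ee_pos: [0.4924, 0.0563, 0.0709]
tool_rot: [0.477, 0.522, -0.477, 0.522]
ft_force: [0.3, 0.1, -1.0]
grip_width: -0.0
im [-0.0585  0.0435] z 0.07090779044306875 f im [0.3097 0.0376] -0.9797515581049345
rows [0.028  0.0018 0.0002]
```

```bash
python3 -m inch '[{"x":0.015,"y":0,"z":0,"twist":0},{"x":0.026,"y":0,"z":0,"twist":0},{"x":0.027,"y":0.0,"z":0,"twist":0},{"x":0.027,"y":0.02,"z":0,"twist":0},{"x":0.027,"y":0.04,"z":0,"twist":0},{"x":0.027,"y":0.055,"z":0,"twist":0},{"x":0.027,"y":0.07,"z":0,"twist":0},{"x":0.027,"y":0.07,"z":0,"twist":0}]';python3 st.py 0 .0435 .0625
python3 - <<'E'
from h import *
from workcell import camera
c=camera("wrist");cv2.imwrite("pics/wrist2.png",c["image"][:,:,::-1])
E
```

```text
t: 4.3
ee_pos: [0.5137, 0.0583, 0.0621]
tool_rot: [0.477, 0.522, -0.477, 0.522]
ft_force: [-0.1, 0.3, -0.3]
grip_width: -0.001
im [-0.0372  0.0436] z 0.06210104476168758 f im [-0.0593  0.3287] -0.30908294007826786
rows [-0.0012  0.1239  0.0002]
```

View pics/wrist2.png

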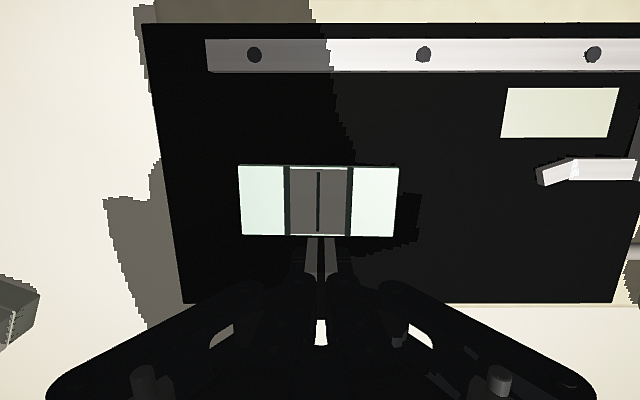

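```bash
python3 -m inch '[{"x":0,"y":0.018,"z":0,"twist":0},{"x":0,"y":0.036,"z":0,"twist":0},{"x":0,"y":0.054,"z":0,"twist":0},{"x":0,"y":0.072,"z":0,"twist":0},{"x":0,"y":0.09,"z":0,"twist":0},{"x":0,"y":0.105,"z":0,"twist":0},{"x":0,"y":0.115,"z":0,"twist":0},{"x":0,"y":0.12,"z":0,"twist":0}]';python3 st.py .004 .0435 .0625
python3 -m inch '[{"x":0,"y":0.005,"z":0,"twist":0},{"x":0,"y":0.01,"z":0,"twist":0},{"x":0,"y":0.013,"z":0,"twist":0},{"x":0,"y":0.013,"z":0,"twist":0}]';python3 st.py .004 .0435 .0625
python3 - <<'E'
from h import *
from workcell import camera
c=camera("wrist");cv2.imwrite("pics/wrist3.png",c["image"][:,:,::-1])
E
```

```text
t: 5.15
ee_pos: [0.549, 0.0615, 0.062]
tool_rot: [0.477, 0.522, -0.477, 0.522]
ft_force: [0.2, 0.1, 0.8]
grip_width: 0.003
im [-0.0017  0.0435] z 0.062038546513276116 f im [0.2323 0.0465] 0.7860890648448126
rows [-0.0015  0.0191 -0.    ]
t: 5.55
ee_pos: [0.5527, 0.0619, 0.0621]
tool_rot: [0.477, 0.522, -0.477, 0.522]
ft_force: [0.9, -0.7, -0.3]
grip_width: 0.002
im [0.002  0.0436] z 0.06211482483055948 f im [ 0.8777 -0.8086] -0.31784087049553994
rows [-0.0013  0.0067  0.0002]
```

View pics/wrist3.png

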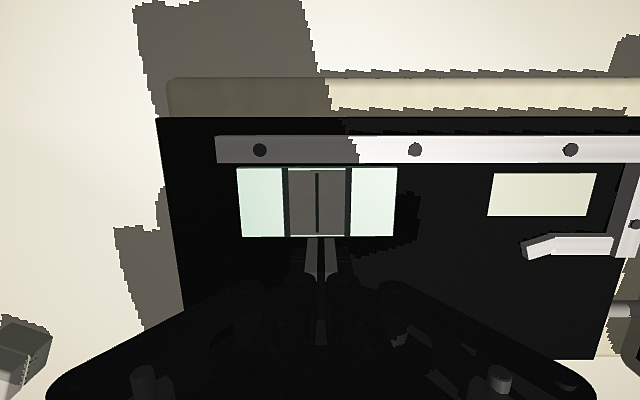

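```bash
for i in 1 2; do python3 -m inch '[{"x":0,"y":0.003,"z":0,"twist":0},{"x":0,"y":0.005,"z":0,"twist":0},{"x":0,"y":0.005,"z":0,"twist":0}]';python3 st.py .004 .0435 .0625; done
python3 - <<'E'
from h import *
from workcell import camera
c=camera("wrist");a=c["image"][100:260,200:440,::-1];cv2.imwrite("pics/wrist4.png",cv2.resize(a,None,fx=3.3,fy=3.3))
E
```

```text
t: 5.9
ee_pos: [0.5542, 0.062, 0.0621]
tool_rot: [0.477, 0.522, -0.477, 0.522]
ft_force: [-0.7, 0.0, 0.1]
grip_width: -0.002
im [0.0035 0.0436] z 0.06210076961488502 f im [-0.7093  0.0923] 0.050332851157923554
rows [-0.0013  0.0017  0.0002]
t: 6.2
ee_pos: [0.5556, 0.0621, 0.0621]
tool_rot: [0.477, 0.522, -0.477, 0.522]
ft_force: [-1.1, 0.6, -0.1]
grip_width: 0.004
im [0.0049 0.0435] z 0.06207571255610622 f im [-1.0261  0.6761] -0.050486810543905414
rows [-0.0014 -0.003   0.0001]
```

View pics/wrist4.png

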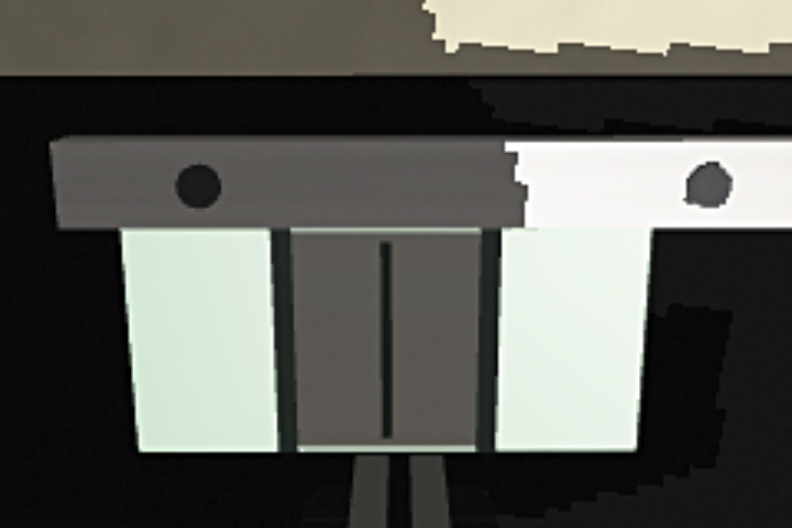

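```bash
for i in 1 2 ; do python3 -m inch '[{"x":0,"y":0.0035,"z":0,"twist":0},{"x":0,"y":0.0035,"z":0,"twist":0},{"x":0,"y":0.0035,"z":0,"twist":0}]';python3 st.py .004 .0435 .0625; done
```

```text
t: 6.55
ee_pos: [0.5558, 0.0621, 0.0619]
tool_rot: [0.476, 0.522, -0.477, 0.522]
ft_force: [-4.5, -0.2, 2.8]
grip_width: -0.002
im [0.0052 0.0435] z 0.06192056540507626 f im [-4.4749  0.1683] 2.777911809778587
rows [-0.0019 -0.0039  0.    ]
t: 6.85
ee_pos: [0.556, 0.0621, 0.0618]
tool_rot: [0.476, 0.523, -0.478, 0.521]
ft_force: [-8.3, -0.2, 3.2]
grip_width: -0.002
im [0.0053 0.0435] z 0.06184119981414859 f im [-8.279   0.5202] 3.193482234166723
rows [-0.0022 -0.0043  0.0001]
```

```bash
python3 -m inch '[{"x":0,"y":-0.01,"z":0,"twist":0},{"x":0,"y":-0.04,"z":0,"twist":0},{"x":0,"y":-0.09,"z":0,"twist":0},{"x":-0.06,"y":-0.09,"z":0,"twist":0},{"x":-0.15,"y":-0.09,"z":0,"twist":0},{"x":-0.15,"y":-0.09,"z":0,"twist":0}]';python3 st.py .037 .112 .085
python3 - <<'E'
from h import *
from workcell import camera
c=camera("wrist");cv2.imwrite("pics/wrist5.png",c["image"][:,:,::-1]);np.savez('wr5.npz',K=c['K'],W=c['world_from_camera'])
E
```

```text
t: 7.45
ee_pos: [0.5326, 0.0601, 0.11]
tool_rot: [0.479, 0.521, -0.475, 0.523]
ft_force: [0.1, 0.5, -0.7]
grip_width: 0.002
im [-0.0182  0.0436] z 0.11000669806199777 f im [0.1498 0.5025] -0.6674744461659227
rows [ 0.0845  0.183  -0.2282]
```

View pics/wrist5.png

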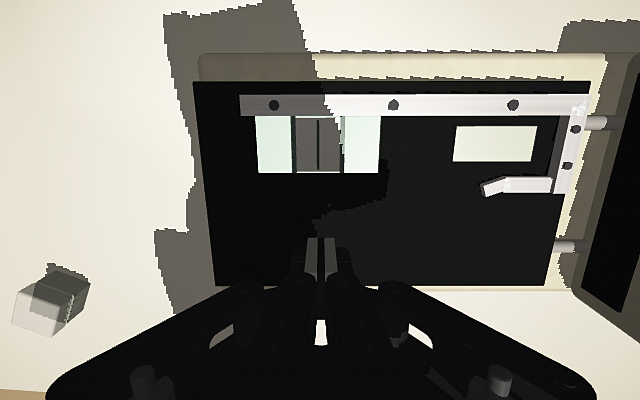

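```bash
python3 -m inch '[{"x":0,"y":0,"z":-0.08,"twist":0},{"x":0,"y":0,"z":-0.16,"twist":0},{"x":0,"y":0.02,"z":-0.22,"twist":0},{"x":0,"y":0.08,"z":-0.228,"twist":0},{"x":0,"y":0.14,"z":-0.228,"twist":0},{"x":0.03,"y":0.18,"z":-0.228,"twist":0},{"x":0.08,"y":0.183,"z":-0.228,"twist":0},{"x":0.08,"y":0.183,"z":-0.228,"twist":0}]';python3 -m inch '[{"x":0,"y":0,"z":0,"twist":0},{"x":0,"y":0,"z":0,"twist":0}]';python3 st.py .037 .112 .0624
python3 - <<'E'
from h import *
from workcell import camera
c=camera("wrist");cv2.imwrite("pics/wrist6.png",c["image"][:,:,::-1]);np.savez('wr6.npz',K=c['K'],W=c['world_from_camera'])
E
```

```text
t: 8.3
ee_pos: [0.5779, 0.1322, 0.0803]
tool_rot: [0.476, 0.523, -0.478, 0.521]
ft_force: [-0.5, -0.6, -0.3]
grip_width: -0.002
t: 8.5
ee_pos: [0.5791, 0.1328, 0.0833]
tool_rot: [0.477, 0.522, -0.477, 0.522]
ft_force: [0.3, 0.2, 0.9]
grip_width: 0.002
im [0.0348 0.1118] z 0.08328635872589508 f im [0.3403 0.2007] 0.9214129615329356
rows [ 0.0696  0.0072 -0.0007]
```

View pics/wrist6.png

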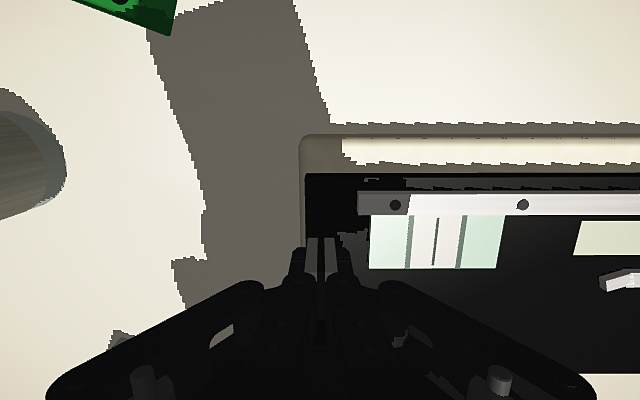

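```bash
python3 -m inch '[{"x":0.02,"y":0.003,"z":0,"twist":0},{"x":0.04,"y":0.005,"z":0,"twist":0},{"x":0.06,"y":0.005,"z":0,"twist":0},{"x":0.068,"y":0.005,"z":0,"twist":0},{"x":0.068,"y":0.005,"z":0,"twist":0},{"x":0.068,"y":0.005,"z":0,"twist":0}]';python3 st.py .037 .08 .0624
python3 - <<'E'
from h import *
from workcell import camera
c=camera("wrist");cv2.imwrite("pics/wrist7.png",c["image"][:,:,::-1])
E
```

```text
t: 9.15
ee_pos: [0.5808, 0.1331, 0.0627]
tool_rot: [0.477, 0.522, -0.477, 0.522]
ft_force: [0.1, 0.5, -0.2]
grip_width: 0.002
im [0.0365 0.1119] z 0.06265087040146157 f im [0.1672 0.5224] -0.16967163782609557
rows [0.0008 0.0018 0.1063]
```

View pics/wrist7.png

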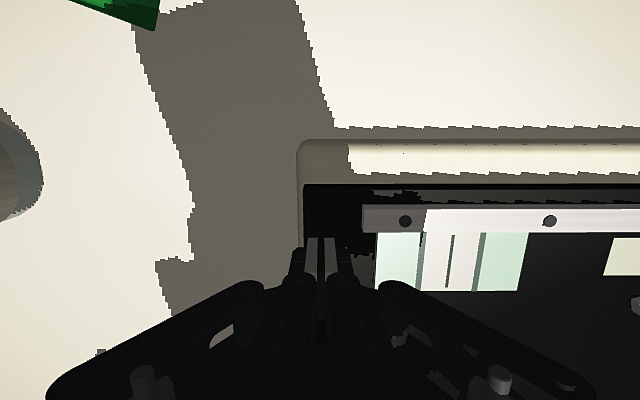

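```bash
python3 -m inch '[{"x":0,"y":0,"z":0.02,"twist":0},{"x":0,"y":0,"z":0.04,"twist":0},{"x":0,"y":0,"z":0.06,"twist":0},{"x":0,"y":0,"z":0.075,"twist":0},{"x":0,"y":0.001,"z":0.09,"twist":0},{"x":0,"y":0.001,"z":0.105,"twist":0},{"x":0,"y":0.001,"z":0.12,"twist":0},{"x":0,"y":0.001,"z":0.12,"twist":0}]';python3 st.py .037 .0 .0624
python3 - <<'E'
from h import *
from workcell import camera
c=camera("wrist");cv2.imwrite("pics/wrist8.png",c["image"][:,:,::-1])
E
```

```text
t: 10.0
ee_pos: [0.5844, 0.0963, 0.0627]
tool_rot: [0.477, 0.522, -0.477, 0.522]
ft_force: [-0.1, 1.0, -0.1]
grip_width: 0.001
im [0.0368 0.0749] z 0.06272351801430212 f im [0.0205 0.9676] -0.06559454524495453
rows [0.0012 0.0013 0.2497]
```

View pics/wrist8.png

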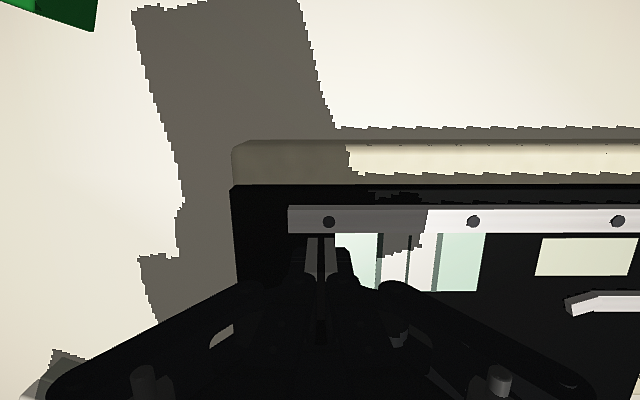

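```bash
python3 -m inch '[{"x":0,"y":0.0,"z":0.02,"twist":0},{"x":0,"y":0,"z":0.04,"twist":0},{"x":0,"y":0.001,"z":0.06,"twist":0},{"x":0,"y":0.001,"z":0.08,"twist":0},{"x":0,"y":0.001,"z":0.1,"twist":0},{"x":0,"y":0.001,"z":0.115,"twist":0},{"x":0,"y":0.001,"z":0.125,"twist":0},{"x":0,"y":0.001,"z":0.13,"twist":0}]';python3 st.py .037 .0 .0624
python3 - <<'E'
from h import *
from workcell import camera
c=camera("wrist");cv2.imwrite("pics/wrist9.png",c["image"][:,:,::-1])
E
```

```text
t: 10.85
ee_pos: [0.5882, 0.058, 0.0627]
tool_rot: [0.477, 0.522, -0.477, 0.522]
ft_force: [0.0, 0.7, -1.5]
grip_width: 0.002
im [0.037  0.0365] z 0.06270337295177605 f im [0.1147 0.7169] -1.547825554721791
rows [0.001  0.0002 0.1216]
```

View pics/wrist9.png

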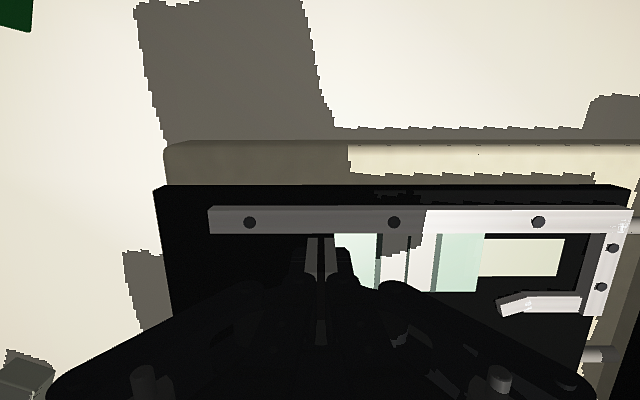

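```bash
python3 -m inch '[{"x":0,"y":0.0,"z":0.02,"twist":0},{"x":0,"y":0.001,"z":0.04,"twist":0},{"x":0,"y":0.001,"z":0.06,"twist":0},{"x":0,"y":0.001,"z":0.08,"twist":0},{"x":0,"y":0.001,"z":0.1,"twist":0},{"x":0,"y":0.001,"z":0.12,"twist":0},{"x":0,"y":0.001,"z":0.135,"twist":0},{"x":0,"y":0.001,"z":0.145,"twist":0}]';python3 -m inch '[{"x":0,"y":0.0,"z":0.005,"twist":0},{"x":0,"y":0,"z":0.01,"twist":0},{"x":0,"y":0,"z":0.01,"twist":0}]';python3 st.py .037 -.019 .0624
python3 - <<'E'
from h import *
from workcell import camera
c=camera("wrist");cv2.imwrite("pics/wrist10.png",c["image"][:,:,::-1])
E
```

```text
t: 11.7
ee_pos: [0.5925, 0.0145, 0.0627]
tool_rot: [0.477, 0.522, -0.477, 0.522]
ft_force: [-0.9, 0.2, -0.2]
grip_width: 0.001
t: 12.0
ee_pos: [0.5927, 0.0121, 0.0627]
tool_rot: [0.477, 0.522, -0.477, 0.522]
ft_force: [-0.4, 0.7, 0.4]
grip_width: 0.002
im [ 0.0372 -0.0097] z 0.06271786046180694 f im [-0.3476  0.7188] 0.35659557106975276
rows [ 0.0011 -0.0008  0.031 ]
```

View pics/wrist10.png

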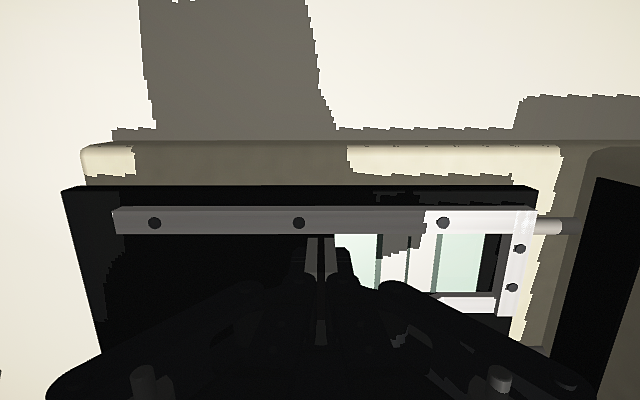

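```bash
python3 -m inch '[{"x":0,"y":0.0,"z":0.01,"twist":0},{"x":0,"y":0.0,"z":0.018,"twist":0},{"x":0,"y":0.0,"z":0.023,"twist":0},{"x":0,"y":0,"z":0.026,"twist":0},{"x":0,"y":0,"z":0.026,"twist":0}]';python3 st.py; for i in 1 2; do python3 -m inch '[{"x":0,"y":0.0,"z":0.002,"twist":0},{"x":0,"y":0,"z":0.0035,"twist":0},{"x":0,"y":0,"z":0.0035,"twist":0}]';python3 st.py;done
```

```text
t: 12.55
ee_pos: [0.5934, 0.0041, 0.0627]
tool_rot: [0.477, 0.522, -0.477, 0.522]
ft_force: [-0.1, 0.4, 0.3]
grip_width: -0.004
im [ 0.0372 -0.0177] z 0.06270609289625875 f im [-0.1052  0.4478] 0.27305196456505676
t: 12.85
ee_pos: [0.5934, 0.0033, 0.0627]
tool_rot: [0.477, 0.522, -0.477, 0.522]
ft_force: [-1.0, 0.2, -0.2]
grip_width: -0.005
im [ 0.0372 -0.0185] z 0.06270014131318428 f im [-0.9469  0.2838] -0.15918254030157417
t: 13.15
ee_pos: [0.5935, 0.0022, 0.0627]
tool_rot: [0.477, 0.522, -0.477, 0.522]
ft_force: [0.8, 0.4, 1.3]
grip_width: 0.002
im [ 0.0372 -0.0196] z 0.06270446242037042 f im [0.8636 0.281 ] 1.2567909928996588
```

```bash
for i in 1 2 3; do python3 -m inch '[{"x":0,"y":0.0,"z":0.002,"twist":0},{"x":0,"y":0,"z":0.003,"twist":0},{"x":0,"y":0,"z":0.003,"twist":0}]' >/dev/null;python3 st.py;done
python3 - <<'E'
from h import *
from workcell import camera
c=camera("wrist");a=c["image"][180:320,280:540,::-1];cv2.imwrite("pics/wrist11.png",cv2.resize(a,None,fx=3,fy=3))
E
```

```text
im [ 0.0372 -0.0205] z 0.0626904260563516 f im [ 0.3446 -0.121 ] 0.3360352112259701
im [ 0.0372 -0.0214] z 0.06271470699666878 f im [ 0.5635 -0.1728] -0.10854973379943791
im [ 0.0372 -0.0215] z 0.06268772798395 f im [0.8506 3.415 ] -0.07533640768507227
```

View pics/wrist11.png

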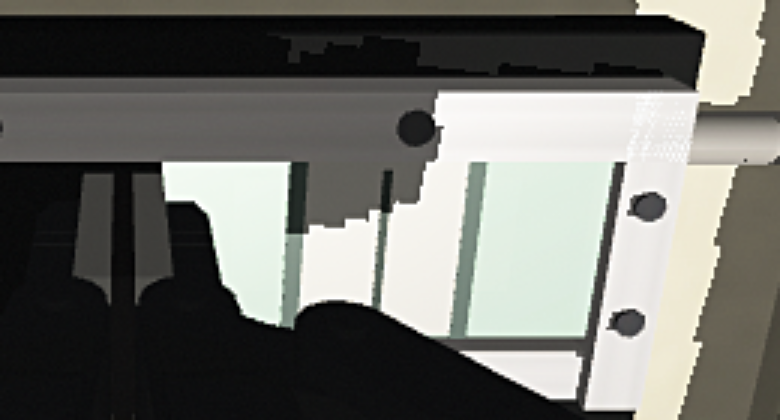

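```bash
python3 -m inch '[{"x":0,"y":0.0,"z":0.002,"twist":0},{"x":0,"y":0,"z":0.002,"twist":0},{"x":0,"y":0,"z":0.002,"twist":0}]' >/dev/null;python3 st.py
python3 -m inch '[{"x":0,"y":0,"z":-0.005,"twist":0},{"x":0,"y":0,"z":-0.02,"twist":0},{"x":0,"y":0,"z":-0.06,"twist":0},{"x":-0.1,"y":-0.03,"z":-0.08,"twist":0},{"x":-0.25,"y":-0.1,"z":-0.08,"twist":0},{"x":-0.35,"y":-0.2,"z":-0.08,"twist":0},{"x":-0.4,"y":-0.28,"z":-0.08,"twist":0},{"x":-0.4,"y":-0.28,"z":-0.08,"twist":0}]'
python3 -m inch '[{"x":0,"y":0,"z":0.07,"twist":0},{"x":0,"y":0,"z":0.14,"twist":0},{"x":0,"y":0,"z":0.14,"twist":0},{"x":0,"y":0,"z":0.14,"twist":0}]'
python3 - <<'E'
from h import *
from workcell import camera
c=camera("wrist");np.savez('wr12.npz',K=c['K'],W=c['world_from_camera']);cv2.imwrite("pics/wrist12.png",c["image"][:,:,::-1])
c=camera("scene");cv2.imwrite("pics/scene12.png",cv2.resize(c["image"][170:290,180:340,::-1],None,fx=5,fy=5))
E
```

```text
im [ 0.0372 -0.0217] z 0.06268916481864606 f im [0.1754 5.8775] 0.9281586967188837
t: 15.2
ee_pos: [0.5063, 0.0155, 0.1851]
tool_rot: [0.477, 0.521, -0.476, 0.523]
ft_force: [0.4, 0.4, -1.0]
grip_width: -0.004
t: 15.6
ee_pos: [0.5121, -0.0262, 0.1822]
tool_rot: [0.477, 0.522, -0.477, 0.522]
ft_force: [-0.1, 0.7, -0.2]
grip_width: -0.0
```

View pics/wrist12.png

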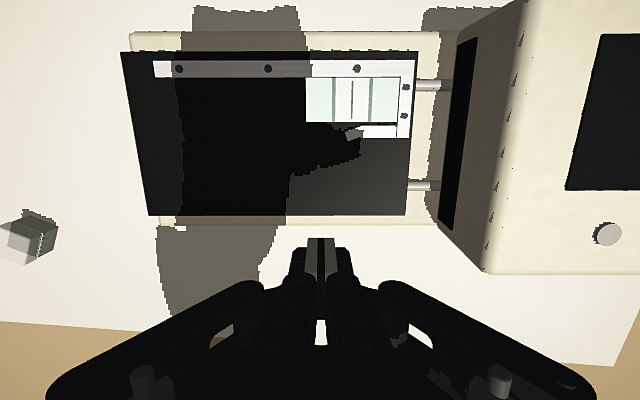

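View pics/scene12.png

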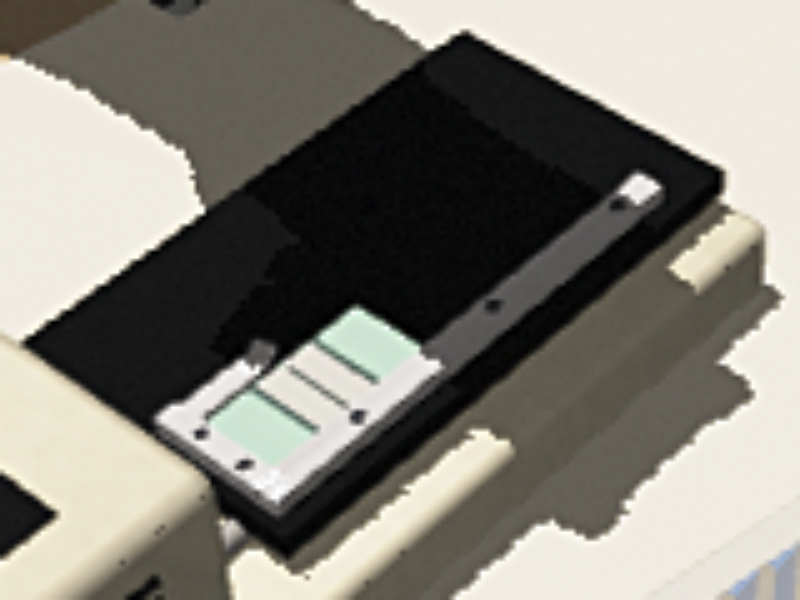

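Run:
```python
import cv2
a=cv2.imread("pics/wrist12.png")[55:155,290:420]
cv2.imwrite("pics/w12c.png",cv2.resize(a,None,fx=6,fy=6,interpolation=cv2.INTER_NEAREST))
```

View pics/w12c.png

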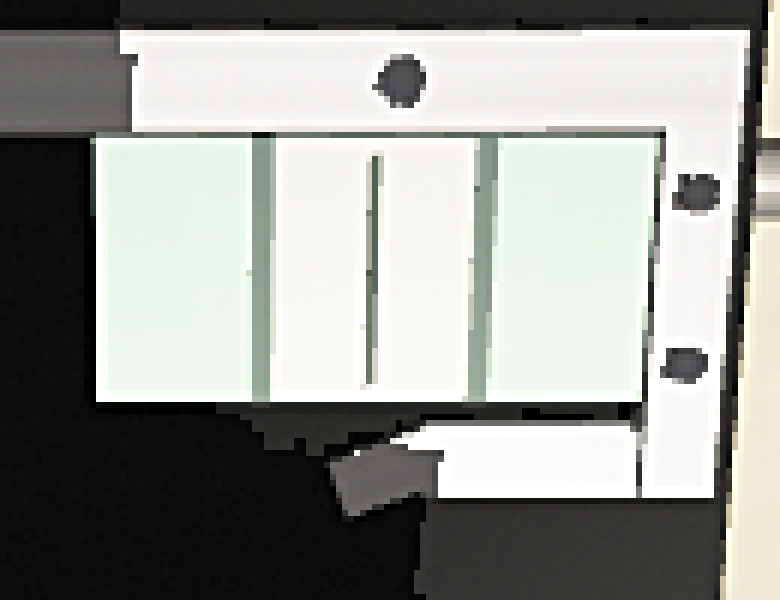

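Run:
```python
from h import *
np.set_printoptions(precision=2,suppress=True)
d=np.load('wr12.npz');K,W=d['K'],d['W']
def proj(p):
    w=np.array([*im2w(p[:2]),p[2]]);c=W[:3,:3].T@(w-W[:3,3]);u=K@(c/c[2]);return u[:2]
def cr(p): return (proj(p)+.0-[290,55]+.5)*6
for n,p in dict(fence_stop=(.05,-.105,.068),fence_mid=(.05,-.03,.068),plateA=(.07,-.12,.06),stopend=(.002,-.105,.068),guideend=(.012,-.075,.065),
 g_lo_lead=(.015,-.105,.065),g_lo_trail=(.015,-.029,.065),g_lo_trail_bot=(.015,-.029,.06),g_hi_trail=(.05,-.029,.065),g_hi_lead=(.05,-.105,.065)).items(): print(n,cr(p))
print(w2im(W[:2,3]),W[2,3])
```

```text
fence_stop [666.83 133.22]
fence_mid [102.46 134.36]
plateA [774.66 -21.15]
stopend [641.62 500.16]
guideend [427.82 426.27]
g_lo_lead [642.94 403.85]
g_lo_trail [100.03 404.86]
g_lo_trail_bot [101.65 403.41]
g_hi_trail [ 96.03 136.65]
g_hi_lead [661.16 135.51]
[ 0.03 -0.04] 0.3260553106648701
```

```bash
python3 -m inch '[{"x":0.1,"y":0,"z":0.02,"twist":0},{"x":0.2,"y":0,"z":0.04,"twist":0},{"x":0.25,"y":0,"z":0.06,"twist":0},{"x":0.25,"y":0,"z":0.06,"twist":0},{"x":0.25,"y":0,"z":0.06,"twist":0}]'
python3 - <<'E'
from h import *
from workcell import camera
c=camera("wrist");np.savez('wr13.npz',K=c['K'],W=c['world_from_camera']);cv2.imwrite("pics/wrist13.png",c["image"][:,:,::-1])
a=c["image"][20:180,220:420,::-1];cv2.imwrite("pics/w13c.png",cv2.resize(a,None,fx=3.7,fy=3.7,interpolation=cv2.INTER_NEAREST))
E
```

```text
t: 16.2
ee_pos: [0.5136, -0.0436, 0.1079]
tool_rot: [0.477, 0.522, -0.477, 0.522]
ft_force: [-0.1, 0.6, -0.0]
grip_width: 0.0
```

View pics/w13c.png

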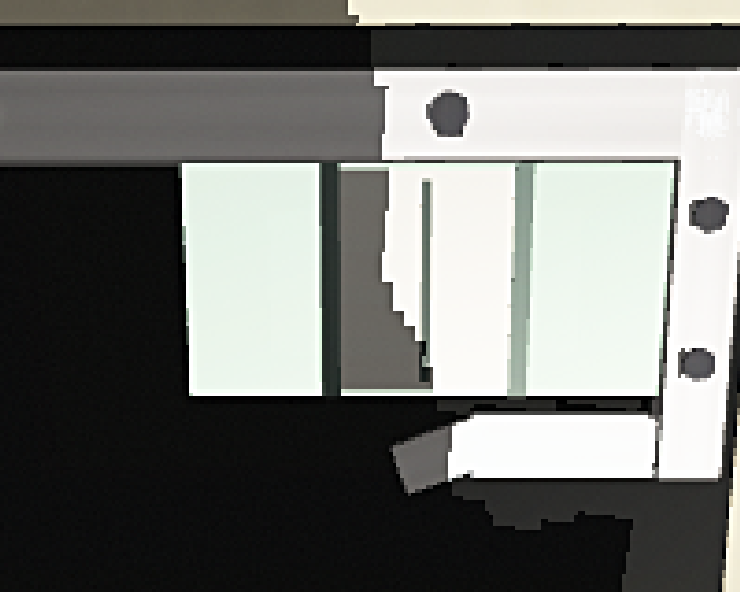

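```bash
python3 -m inch '[{"x":-0.1,"y":0,"z":0,"twist":0},{"x":-0.2,"y":0,"z":0,"twist":0},{"x":-0.3,"y":0,"z":0,"twist":0},{"x":-0.3,"y":0,"z":0,"twist":0},{"x":-0.3,"y":0,"z":0,"twist":0}]'
python3 - <<'E'
from workcell import state,hand_in
print(state()['dq'].round(3));print(hand_in())
E
```

```text
t: 16.75
ee_pos: [0.5141, -0.0439, 0.1993]
tool_rot: [0.478, 0.521, -0.476, 0.523]
ft_force: [-0.3, 0.7, 0.5]
grip_width: -0.002
[ 0.002  0.034  0.003  0.027  0.001 -0.01   0.001]
the job is handed in; nothing more can be done
None
```

The chamber is home in the corner nest and the job is handed in, at about 17 s of the 48 s allowed.

- **Against the fence:** with the fingers shut, I pushed the glass across the stage flat against the long fence. This was about 110 mm short of home, and the push stopped firmly at about 8 N.
- **Along the fence:** I backed off, went round behind the trailing end and slid the glass to the end stop. It stayed flush in each wrist picture on the way, and the push stopped against the end stop at about 6 N.
- **Final checks:** the close wrist picture shows the glass square, with no visible gap at the fence or the stop. The gap to the guide measures about 3.0 mm, which is what it should be at home.
- **Check that differed:** an earlier, coarser picture gave a guide gap of about 2.7 mm, and put the trailing corner about 0.5 mm from where I predicted it. Both are below that picture's resolution of about 0.8 mm per pixel.
- **Hand and bench:** the hand was raised clear (about 0.14 m above the stage) before hand-in. I saw no contact with the other items on the bench, but took no full picture of them at the end.

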